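# Refit the radio's push-on knob and hold it in

### The arm

A 6-joint arm with a two-finger parallel gripper is mounted at the origin on a cart in front of the work surface, level with it; the furniture and walls round the work are solid. World frame = base frame: x ahead of the robot, y to its left, z up, the work surface at z = 0. Lengths are in mm, angles in rad, forces in N, time in s.
With the tool pointing down it reaches from about 375 to 975 mm from the base axis. Payload 3.8 kg.
Tool frame: the origin (TCP) lies on the centre line of the jaws, within the pads' length; the fingertips stand ahead of it and the grasp point (between the pads) lies 3 mm ahead of it (env.tips_ahead is the z of the fingertips in the tool frame, in mm); z points along the fingers, y is the line along which they close (so a half turn about z gives the same grasp; the last joint's range is limited). The gripper opens to 88 mm and grips with 3 to 60 N. Pads are 18 mm wide; open, the fingers measure 123 mm over their backs; the gripper's body (75 mm by 187 mm) begins 45 mm behind the grasp point.
Start: joints at [1.245, 0.264, 1.604, -0, 1.274, -0.037], TCP at [192.239, 647.041, 260.706] pointing down, gripper open.
Joint ranges: [-2.63, 2.63], [-0.94, 2.18], [0.31, 2.57], [-1.31, 4.45], [0, 2.66], [-2.55, 2.55]. Speed limits (rad/s): [2.57, 2.57, 3.14, 3.14, 3.14, 3.14].

### API

Orientations are given as a rotation vector (axis times angle).
In Python, from bench import env gives the robot as it stands.
- The arm moves only by the shell command python3 -m handwheel 'ROWS' [FORCE]. ROWS is JSON, one flat list of numbers, 7 for each row, row after row: the finger opening in m, from 0 to 0.0881, then the shift along the tool's x, y, z in m, then the turn, a rotation vector about the tool's x, y, z in degrees. In form: [jaw, dx, dy, dz, wx, wy, wz, jaw, dx, dy, dz, wx, wy, wz, ...]. A call has 1 to 10 rows; each row shifts and turns the commanded pose from where the row before left it, along the tool's axes as they then stand; what a row does not reach is not made up. A row lasts 1/12 s, in which the tool goes at most 41.7 mm and 7.16 degrees, less where a joint would pass 70% of its speed; a pose out of reach is approached as far as the arm can. A call with a gripper value outside its range is refused whole. The fingers move at their own pace and stop on an object; FORCE is the grip in N (left out, the last holds). Time passes only in rows, so rows that do not move let the fingers close. It gives the time, the measured TCP pose, the force, the opening and the grip force at its end, in the units of the state.
- env.get_state(): the state, without advancing time (a new reading comes with each control period).
- env.snapshot(name): name is "side" or "top"; returns a dict with "frame" (480x640x3 uint8, red, green, blue), "z_map" (480x640 float32, mm along the optical axis (not along the pixel's ray), 0 where there is no reading), "fx", "fy", "cx", "cy" (pixels), "k1" (the pictures are not rectified: a ray, as slopes to the right and down, at radius r is drawn at 1 + k1 r^2 times it, then the intrinsics apply), "extrinsics" (4x4, takes a point from camera to world coordinates). Camera axes: x right, y down, z forward; pixel columns grow to the right and rows downward; lengths in mm; the calibration is good to about 2 mm. A picture is of the moment at which its call begins.
- env.close_job(): hands the job in; it is judged then, once.
The state is a dict: "clock": time; "q": joint angles; "qd": joint speeds; "tau": joint torques, N m; "tcp_pos": TCP position; "ee_rot": TCP orientation; "wrist_force": force on the tool from outside, world axes, zero at the start; "torque": the same for the moment, N m; "grip_width": finger opening in mm; "grip_force": force on a finger pad.
Only numpy, scipy, OpenCV 4.12 (cv2) and the standard library are available. Lean on these libraries where they do the work, as an engineer would, in place of code of your own. Each camera call takes 0.05 s, during which the arm holds its last target. There are 200 camera calls.

### The job

The green kitchen radio has lost its power knob, which lies on the worktop. First turn the radio's volume knob down until its white pointer stands at the orange zero mark, so that the set will not blare; then pick up the loose knob, turn it so that its keyed bore matches the D-shaped spindle, push it on until it is fully home on the spindle's collar, and press it in to the bottom of its spring travel to switch the set on. Finish while still holding the knob pressed in with the fingers (do not let go), and leave the other things on the worktop alone.

Things in the scene. Friction and masses are not known exactly. Their poses are not given: they have to be found in the camera images.
- radio: kitchen radio, sage green case with cream top, 120 (x) x 250 (y) x 90 mm high, does not slide; origin at the centre of its underside, x points out of its back, z up. On its top: volume knob at (-10, +70) mm, bare power spindle at (-10, -70) mm, 3 mm high preset keys between them, a folded steel aerial along the back edge (up to 9 mm above the top).
- volume_top (a point): centre of the top of the volume knob, on its axis; black fluted round knob 36 mm in diameter and 32 mm high, whose underside is 5 mm above the radio's top; the point's x axis points along its white pointer line, z up. Grip it round the sides, from above.
- volume (a joint): angle of the volume knob, rad: 0 = pointer at the orange zero mark (also its end stop), grows as it is turned clockwise seen from above, to 4.71; it stays where it is left (friction about 0.025 N m)
- spindle_tip (a point): centre of the tip of the bare steel power spindle, z up along its axis: a D-shaft 10 mm in diameter, 15.5 mm long above its collar, polished (slippery), tip tapered by 1.4 mm over the last 2.5 mm; half cut away: its flat is 0.5 mm from the axis and faces the point's +x. It turns (friction about 0.04 N m) and is pushed in as a whole, with its collar
- spindle_foot (a point): point on the spindle's axis at the top face of its dark steel collar (26 mm in diameter, 7 mm above the radio's top when not pressed), where a fully fitted knob's underside rests; axes as spindle_tip. A white line on the collar points to +x, the side of the flat
- power_push (a joint): how far the spindle is pushed in, m: 0 = out, 0.005 = fully in; spring force 4 N at the start of the travel, 9 N at the end; it springs back out when let go
- loose_knob: the loose knob: black, round, 36 mm in diameter, 32 mm high, 30 g, upright on the worktop; origin at the centre of its underside, z up, x along its white pointer line. D bore from below, 11 mm in diameter, 17 mm deep, its flat 1 mm from the axis on the pointer's (+x) side: it goes on one way only, pointer over the spindle's flat and the collar's white line. Grip its sides in the upper 20 mm
- tumbler: bystander: clear glass, 81 mm wide, 91 mm high; origin at the centre of its underside
- timer: bystander: red and white kitchen timer, 62 mm wide, 43 mm high; origin at the centre of its underside
- mug: bystander: teal mug, 82 x 117 mm with handle, 90 mm high; origin at the centre of its underside
- tea_box: bystander: black tea carton, 69 x 122 x 78 mm; origin at the centre of its underside
- jam_jar: bystander: jam jar with a red lid, 65 mm wide, 86 mm high; origin at the centre of its underside
- knob_mark (a point): point on the underside of the loose knob, 15 mm from its axis below the pointer line (+x); axes as the knob's. When fitted it lies over the collar's white line

How it is judged (in metres and radians):
On the way, in this order (a step that is already met when the one before it is completed fails the run):
1. the volume knob's pointer is at zero, and the loose knob is not yet on the spindle (value of joint volume below 0.12 rad and horizontal distance between loose_knob and spindle_foot above 0.02 m), for 0.2 s.
2. the loose knob is fully home on the spindle, its flat against the spindle's flat (value of joint volume below 0.12 rad and horizontal distance between loose_knob and spindle_foot below 0.003 m and z of loose_knob in the frame of spindle_foot below 0.0025 m and x of knob_mark in the frame of spindle_foot above 0.013 m and angle between loose_knob's own z axis and vertical below 0.15 rad and angle between the x axis of loose_knob and the x axis of spindle_foot, either way round below 0.3 rad), for 0.1 s.
At the end, for the whole second after the job is handed in: The volume is within 0.12 rad of zero; the knob sits on the spindle (axis within 3 mm, underside within 2.5 mm of the collar, upright, pointer within 0.3 rad of the flat's side) and is held by the fingers (over 2 N), the spindle pushed in by more than 3 of its 5 mm (all of step 2 and value of joint power_push above 0.003 m and contact force between the fingers and loose_knob above 2 N); the arm keeps its last pose, push and grip.
It fails at once if a bystander is moved by more than 30 mm (distance of any of tumbler, timer, mug, tea_box, jam_jar from where it was at the start of the episode above 0.03 m).
It also fails if it takes over 64 s, if anything falls off the work surface, if the arm or the gripper's body presses on something with over 40 N, if the wrist force passes 120 N, or if a joint passes its speed limit or range.

## Working session

There is one attempt and no reset: what is moved stays moved. The work goes in short steps, Python scripts to look and compute and a shell command to move; the robot and the scene stay as the last step left them, time stands still between calls to the robot, and variables do not carry over. Pictures are saved under pics/ and viewed, at most 10 in all, crops included, and the job is handed in when it is done.

```bash
mkdir -p pics; ls
python3 - <<'E'
from bench import env
import cv2,numpy as np
s=env.get_state();print(s, env.tips_ahead)
for n in("top","side"):
    d=env.snapshot(n);np.savez(f"pics/{n}0.npz",**d);cv2.imwrite(f"pics/{n}0.png",d["frame"][...,::-1])
    print(n,d["fx"],d["fy"],d["cx"],d["cy"],d["k1"],d["extrinsics"].round(3).tolist())
E
```

```text
pics
{'clock': 0.0, 'q': array([ 1.24511226e+00,  2.64748830e-01,  1.60534843e+00, -3.01609506e-05,
        1.27368877e+00, -3.68883658e-02]), 'qd': array([-1.64891595e-04,  7.42531332e-05, -1.47456141e-03, -6.04655036e-04,
       -4.77009277e-04, -2.27135926e-04]), 'tau': array([ 1.45240745e-03, -5.02110279e+01, -3.56879818e+01,  7.31357234e-02,
        2.94645375e-02, -2.06816831e-04]), 'tcp_pos': array([192.03372502, 646.42984712, 259.40466403]), 'ee_rot': array([-0.45199755, -3.10853417,  0.00339666]), 'wrist_force': array([-0.27298758, -0.02658981,  0.4993764 ]), 'torque': array([ 0.01025146, -0.04710518,  0.0075364 ]), 'grip_force': 0.0, 'grip_width': 87.66499653527923} 22.0
top 545.609336886683 545.609336886683 315.5131551827549 243.57010305422241 -0.0853987143539467 [[-0.019, -0.988, 0.15, 368.464], [-1.0, 0.021, 0.01, 72.302], [-0.013, -0.15, -0.989, 1460.474], [0.0, 0.0, 0.0, 1.0]]
side 591.809371938156 591.809371938156 316.47775705421935 240.91583536708313 0.04648207011286933 [[0.998, 0.018, -0.065, 658.997], [0.066, -0.429, 0.901, -1202.8], [-0.012, -0.903, -0.429, 708.313], [0.0, 0.0, 0.0, 1.0]]
```

View pics/top0.png

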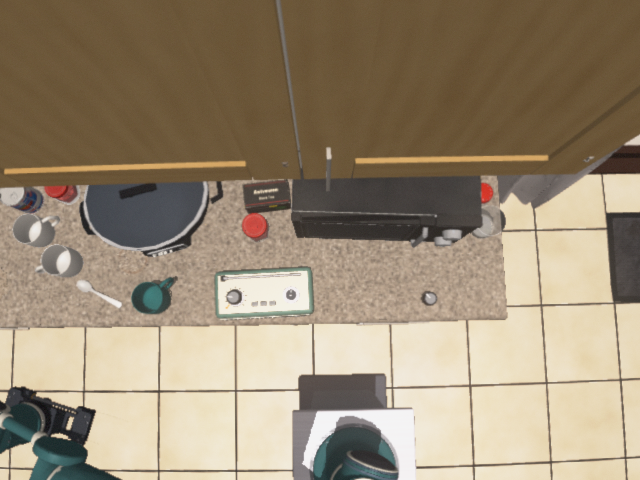

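View pics/side0.png

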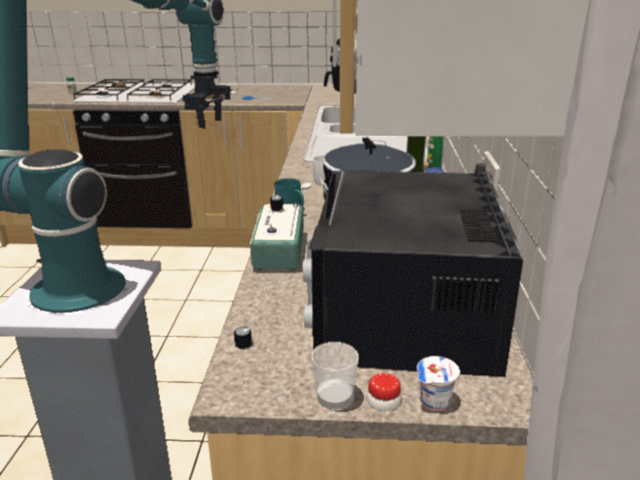

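The top view shows the radio at x 216–313, y 268–318, with the volume knob near (234,297) and the spindle near (291,295). The loose knob is near (430,298). In the side view the loose knob is at (243,337). Next I'll zoom in on all three.

Run:
```python
import cv2,numpy as np
f=np.load("pics/top0.npz")["frame"][...,::-1]
g=np.load("pics/side0.npz")["frame"][...,::-1]
a=cv2.resize(f[262:324,210:320],(800,450),interpolation=cv2.INTER_CUBIC)
b=cv2.resize(f[285:310,417:442],(150,150),interpolation=cv2.INTER_CUBIC)
c=cv2.resize(g[185:275,245:310],(108,150))
d=cv2.resize(g[320:355,225:260],(150,150),interpolation=cv2.INTER_CUBIC)
out=np.zeros((600,800,3),np.uint8);out[:450]=a;out[450:,:150]=b;out[450:,160:268]=c;out[450:,280:430]=d
cv2.imwrite("pics/z0.png",out)
```

```text
(no output)
```

View pics/z0.png

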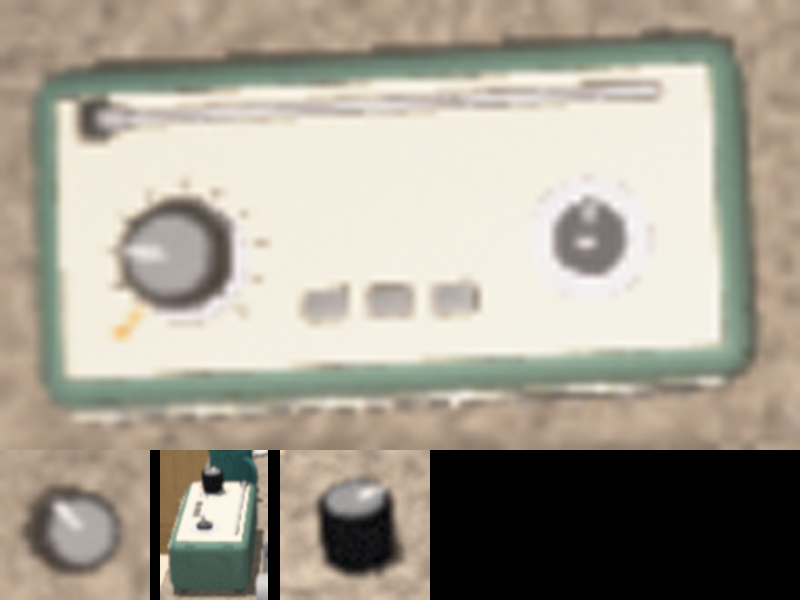

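The volume pointer points left in the image, about 50° clockwise from the orange mark at lower-left. The collar's white line points up in the image, which is roughly world +x. The loose knob's pointer points up-left. Now I'll measure these.

```bash
cat > h.py <<'E'
import cv2,numpy as np
def ray(d,uv):
    K=np.array([[d["fx"],0,d["cx"]],[0,d["fy"],d["cy"]],[0,0,1]],float)
    # 1+k1 r^2, r of undistorted ray
    n=cv2.undistortPoints(np.float64(uv).reshape(-1,1,2),K,np.array([float(d["k1"]),0,0,0]))[:,0]
    E=d["extrinsics"];D=np.c_[n,np.ones(len(n))]@E[:3,:3].T
    return E[:3,3],D
def plane(d,uv,z):
    o,D=ray(d,uv);return o+D*((z-o[2])/D[:,2])[:,None]
def px(d,P):
    E=d["extrinsics"];K=np.array([[d["fx"],0,d["cx"]],[0,d["fy"],d["cy"]],[0,0,1]],float)
    W=np.linalg.inv(E);return cv2.projectPoints(np.float64(P).reshape(-1,3),cv2.Rodrigues(W[:3,:3])[0],W[:3,3],K,np.array([float(d["k1"]),0,0,0]))[0][:,0]
def blob(m,off=(0,0)):
    n,l,s,c=cv2.connectedComponentsWithStats(m.astype(np.uint8))
    return [(s[i,4],c[i]+off) for i in np.argsort(-s[1:,4])[:4]+1]
E
python3 - <<'E'
from h import *
d=dict(np.load("pics/top0.npz"));f=d["frame"].astype(int)
def crop(u0,u1,v0,v1):return f[v0:v1,u0:u1]
R=f[255:330,205:325]
g=(R[...,1]-R[...,0]>12)
cream=(R.min(2)>200)
for nm,m in(("green",g),("cream",cream)):
    m=cv2.morphologyEx(m.astype(np.uint8),cv2.MORPH_CLOSE,np.ones((25,25)))
    c=max(cv2.findContours(m,cv2.RETR_EXTERNAL,cv2.CHAIN_APPROX_NONE)[0],key=cv2.contourArea)
    r=cv2.boxPoints(cv2.minAreaRect(c))+[205,255]
    P=plane(d,r,90)
    print(nm,r.round(1).tolist(),P[:,:2].round(1).tolist(),P.mean(0).round(1),[np.linalg.norm(P[i]-P[i-1]).round(1) for i in range(4)],[np.degrees(np.arctan2(*(P[i]-P[i-1])[[1,0]])).round(1) for i in range(4)])
o=(R[...,0]-R[...,2]>60)&(R[...,0]>200);print("orange",blob(o,(205,255)))
# volume knob top: gray
def disc(u0,u1,v0,v1,lo,hi):
    c=crop(u0,u1,v0,v1);m=(c.max(2)<hi)&(c.min(2)>=lo)
    return blob(m,(u0,v0))
for nm,a in(("vol",(222,246,285,308)),("spin",(283,299,285,303)),("loose",(420,440,287,308))):
    u0,u1,v0,v1=a;print(nm);print(crop(*a).mean(2).astype(int))
for u,v in((232,297),(291,295),(265,285),(430,298),(416,298)):print(u,v,d["z_map"][v,u],(d["extrinsics"]@[0,0,0,1])[2])
E
```

```text
green [[202.7, 272.9], [322.1, 266.3], [325.3, 323.3], [205.8, 329.9]] [[507.2, 373.6], [518.1, 70.3], [375.3, 65.4], [363.9, 364.4]] [441.1 218.4  90. ] [np.float64(143.7), np.float64(303.5), np.float64(142.9), np.float64(299.2)] [np.float64(3.6), np.float64(-88.0), np.float64(-178.0), np.float64(92.2)]
cream [[218.0, 271.0], [324.0, 271.0], [324.0, 329.0], [218.0, 329.0]] [[511.4, 334.4], [506.0, 65.8], [361.1, 68.9], [365.7, 333.7]] [436.  200.7  90. ] [np.float64(145.7), np.float64(268.6), np.float64(144.9), np.float64(264.8)] [np.float64(0.2), np.float64(-91.1), np.float64(178.8), np.float64(89.0)]
orange [(np.int32(8), array([227.25, 306.5 ]))]
vol
[[233 233 233 233 233 233 232 233 233 233 233 233 233 233 232 234 233 233
  234 234 234 234 234 234]
 [233 233 233 232 233 233 233 233 234 233 233 233 231 219 230 233 234 234
  234 234 234 234 234 235]
 [233 233 233 233 233 233 233 232 231 232 234 233 220 196 226 233 233 231
  232 234 234 234 234 234]
 [233 232 233 232 233 233 234 231 206 225 228 228 225 210 223 230 230 190
  209 231 234 234 234 235]
 [233 233 233 233 233 233 234 231
[... 4374 characters left out ...]
 151]
 [164 153 119  93  71  72  97 133 158 164 166 165 161 145 115 106 134 151
  151 149]
 [172 171 160 136  96  71  74  90 118 138 146 143 128 110 113 136 154 157
  152 149]
 [171 174 165 156 134 100  82  76  83  89  93 100  99 119 154 170 170 166
  155 148]
 [163 167 165 162 159 141 119 109 108 109 111 125 132 154 174 177 176 172
  161 145]
 [160 168 167 167 166 151 150 156 158 157 161 170 172 177 183 180 177 178
  161 143]
 [167 172 170 168 170 158 153 159 157 160 163 174 179 181 183 179 177 175
  164 144]]
232 297 1331.106 1460.4738194337426
291 295 1342.7313 1460.4738194337426
265 285 1373.7018 1460.4738194337426
430 298 1423.5167 1460.4738194337426
416 298 1452.0309 1460.4738194337426
```

Run:
```python
from h import *
d=dict(np.load("pics/top0.npz"));f=d["frame"]
def up(u0,u1,v0,v1,k=8):
    return cv2.resize(f[v0:v1,u0:u1],None,fx=k,fy=k,interpolation=cv2.INTER_CUBIC).mean(2),lambda c:(np.array(c)+.5)/k-.5+[u0,v0]
def comp(m,seed):
    n,l,s,c=cv2.connectedComponentsWithStats(m.astype(np.uint8),connectivity=4)
    i=l[seed[1],seed[0]];mm=(l==i).astype(np.uint8)
    cs=max(cv2.findContours(mm,cv2.RETR_EXTERNAL,cv2.CHAIN_APPROX_NONE)[0],key=cv2.contourArea)
    return cs
def knob(nm,box,seed,z):
    im,b=up(*box);m=(im>128)
    m=cv2.morphologyEx(m.astype(np.uint8),cv2.MORPH_OPEN,cv2.getStructuringElement(2,(41,41)))
    cs=comp(m,seed);(c,ax,a)=cv2.fitEllipse(cs);P=plane(d,[b(c)],z)[0]
    ins=np.zeros(im.shape,np.uint8);cv2.ellipse(ins,((c),(ax[0]*.9,ax[1]*.9),a),1,-1)
    w=(im>192)&(ins>0);yx=np.argwhere(w);q=plane(d,b(yx[:,::-1]),z)[:,:2]
    v=q.mean(0)-P[:2];u,s_,vt=np.linalg.svd(q-q.mean(0),full_matrices=False);p=vt[0]*np.sign(vt[0]@v)
    print(nm,b(c),np.array(ax)/8*1360/545,P.round(1),"dir from centre",np.degrees(np.arctan2(v[1],v[0])),"pca",np.degrees(np.arctan2(p[1],p[0])))
    return P
V=knob("vol",(222,246,283,310),(11*8,14*8),127)
L=knob("loose",(418,444,285,310),(13*8,13*8),32)
im,b=up(281,301,284,304);m=im<200
cs=comp(m,(72,88));c,ax,a=cv2.fitEllipse(cs);S=plane(d,[b(c)],95.5)[0];print("collar",b(c),np.array(ax)/8*1365/545,S)
# white line: rows 289..292 bright columns
ln=plane(d,[[290.45,290]],97)[0];print("line",ln,np.degrees(np.arctan2(*(ln-S)[[1,0]])))
y=V-S;print("V-S",y,np.hypot(*y[:2]),"radio yaw",np.degrees(np.arctan2(-y[0],y[1])))
o=plane(d,[[227.25,306.5]],90)[0];print("orange dir",np.degrees(np.arctan2(*(o-V)[[1,0]])),np.hypot(*(o-V)[:2]))
# green case edges: fit lines of cream area via back/front
R=f[255:330,205:325].astype(int);g=cv2.morphologyEx(((R[...,1]-R[...,0]>18)).astype(np.uint8),cv2.MORPH_OPEN,np.ones((3,3)))
n,l,s,cc=cv2.connectedComponentsWithStats(g);i=1+np.argmax(s[1:,4]);cs=max(cv2.findContours((l==i).astype(np.uint8),0,1)[0],key=cv2.contourArea)
r=cv2.boxPoints(cv2.minAreaRect(cs))+[205,255];P=plane(d,r,88)[:,:2];print(r.round(1).tolist(),P.round(1).tolist(),P.mean(0),[np.degrees(np.arctan2(*(P[i]-P[i-1])[::-1])).round(1) for i in range(4)])
# side view of the loose knob
d2=dict(np.load("pics/side0.npz"));f=d2["frame"]
print("project L,V,S into side",px(d2,[L,V,[S[0],S[1],97]]).round(1))
```

```text
vol [233.5 296. ] [69.9909738  79.96191126] [445.3 288.8 127. ] dir from centre 35.582982245592554 pca 4.942936994793259
loose [430.14112663 298.03848171] [25.08455875 26.49577248] [ 434.8 -210.3   32. ] dir from centre 39.3174589109906 pca 41.6644483751869
collar [290.60123348 294.30844784] [25.85859597 26.82144141] [448.67412084 150.54942349  95.5       ]
line [459.3460709  150.69933821  97.        ] 0.8048122282964979
V-S [ -3.38830032 138.20465724  31.5       ] 138.2461857014937 radio yaw 1.404413064378013
orange dir 137.68765929874527 32.35022728512387
[[230.0, 314.0], [236.0, 314.0], [236.0, 316.0], [230.0, 316.0]] [[402.6, 303.9], [402.3, 288.8], [397.3, 288.8], [397.6, 303.9]] [399.94895698 296.33564773] [np.float64(0.0), np.float64(-90.9), np.float64(180.0), np.float64(89.1)]
project L,V,S into side [[242.1 330.6]
 [276.6 197.4]
 [271.5 228.3]]
```

Run:
```python
from h import *
d=dict(np.load("pics/top0.npz"));f=d["frame"]
V=plane(d,[[232.7,296.8]],127)[0];S=plane(d,[[290.6,294.31]],95.8)[0]
y=V-S;print(V,S,np.hypot(*y[:2]),"yaw",np.degrees(np.arctan2(-y[0],y[1])))
p=plane(d,[[229,296.4]],127)[0];o=plane(d,[[227.25,306.5]],90)[0]
A=lambda v:np.degrees(np.arctan2(v[1],v[0]))
print("pointer",A(p-V),"orange",A(o-V))
z=lambda u,v:[210+u/7.273-.5,262+v/7.258-.5]
q=plane(d,[z(40,90),z(735,42),z(60,405),z(745,372),z(55,99),z(712,66)],90)
for i in(0,2,4):w=q[i]-q[i+1];print("edge yaw",np.degrees(np.arctan2(-w[0],w[1])),np.hypot(*w[:2]))
# aerial/back, etc. heights for bystanders near: nothing within gripper body?
zm=d["z_map"]
E=d["extrinsics"];vv,uu=np.mgrid[180:330,150:500]
o_,D=ray(d,np.c_[uu.ravel(),vv.ravel()]);P=o_+D*zm[180:330,150:500].ravel()[:,None]
for nm,c in(("loose",(434.8,-210.3)),("vol",V[:2])):
    r=np.hypot(P[:,0]-c[0],P[:,1]-c[1])
    for a in (40,80,120,160,200):
        k=(r>=a-40)&(r<a);print(nm,a,P[k,2].max().round(0),P[k][P[k,2].argmax(),:2].round(0))
```

```text
[443.36498562 290.72203013 127.        ] [448.65267844 150.5353617   95.8       ] 140.28635606886698 yaw 2.160112165772398
pointer 82.8880000047929 orange 138.00160570160068
edge yaw 2.8303020716798537 242.73366247850424
edge yaw 1.7368709849818942 236.3798198726597
edge yaw 1.7552532362704238 229.1297474601162
loose 40 41.0 [ 424. -210.]
loose 80 12.0 [ 397. -279.]
loose 120 10.0 [ 443. -121.]
loose 160 265.0 [ 582. -257.]
loose 200 268.0 [ 607. -130.]
vol 40 134.0 [445. 296.]
vol 80 105.0 [492. 319.]
vol 120 101.0 [498. 221.]
vol 160 115.0 [448. 153.]
vol 200 513.0 [634. 331.]
```

```bash
cat > to.py <<'E'
# python3 to.py x y z [yaw of tool y, deg]: shift in tool axes (m) and wz turn still to make
import sys,numpy as np
from scipy.spatial.transform import Rotation as R
from bench import env
s=env.get_state();r=R.from_rotvec(s["ee_rot"]);M=r.as_matrix()
t=np.array([float(a) for a in sys.argv[1:4]])
yaw=np.degrees(np.arctan2(M[1,1],M[0,1]))
print("t",round(s["clock"],2),"pos",s["tcp_pos"].round(1),"yaw",yaw.round(2),"zaxis",M[:,2].round(4),"F",s["wrist_force"].round(1),"T",s["torque"].round(2),"w",round(s["grip_width"],1),"g",round(s["grip_force"],1),"q6",s["q"][5].round(2))
if len(t): print("shift",((M.T@(t-s["tcp_pos"]))/1000).round(4))
if len(sys.argv)>4: print("wz",(((yaw-float(sys.argv[4])+90)%180)-90).round(1))
E
python3 to.py 443.4 290.7 200
python3 -m handwheel '[0.06,-0.034,-0.027,0,0,0,0, 0.06,-0.034,-0.027,0,0,0,0, 0.06,-0.034,-0.027,0,0,0,0, 0.06,-0.034,-0.027,0,0,0,0, 0.06,-0.034,-0.027,0,0,0,0, 0.06,-0.034,-0.027,0,0,0,0, 0.06,-0.034,-0.027,0,0,0,0, 0.06,-0.034,-0.027,0,0,0,0, 0.06,-0.034,-0.027,0,0,0,0, 0.06,-0.034,-0.027,0.01,0,0,0]' 10
python3 to.py 443.4 290.7 160
```

```text
t 0.1 pos [192.  646.5 259.5] yaw 73.46 zaxis [-6.0e-04 -1.9e-03 -1.0e+00] F [ 1.2 -0.4 -0.7] T [ 0.01 -0.01 -0.05] w 88.1 g 0.0 q6 -0.04
shift [-0.3423 -0.2694  0.06  ]
clock: 0.93
tcp_pos: [432.2, 305.2, 252.9]
ee_rot: [0.452, 3.106, 0.003]
wrist_force: [1.4, 0.4, -0.2]
grip_width: 60.4
grip_force: 0.0
t 0.93 pos [432.2 305.2 252.9] yaw 73.46 zaxis [ 0.0028  0.0017 -1.    ] F [ 1.4  0.4 -0.2] T [-0.01 -0.02  0.  ] w 60.4 g 0.0 q6 -0.71
shift [-0.0147 -0.0109  0.0929]
```

```bash
python3 -m handwheel '[0.06,0,0,0,0,0,0, 0.06,0,0,0,0,0,0]' >/dev/null
python3 to.py 443.4 290.7 160
```

```text
t 1.1 pos [431.1 304.4 250.4] yaw 73.19 zaxis [-1.7e-03 -9.0e-04 -1.0e+00] F [ 0.4  1.1 -0.6] T [-0.02  0.02  0.03] w 60.2 g 0.0 q6 -0.71
shift [-0.0158 -0.0095  0.0903]
```

```bash
python3 -m handwheel '[0.06,-0.008,-0.005,0.03,0,0,0, 0.06,-0.008,-0.0045,0.03,0,0,0, 0.06,0,0,0.03,0,0,0, 0.06,0,0,0,0,0,0, 0.06,0,0,0,0,0,0]' >/dev/null
python3 to.py 443.4 290.7 121
python3 - <<'E'
from bench import env
import cv2,numpy as np
o=[]
for n,(u0,u1,v0,v1) in(("top",(200,330,255,345)),("side",(230,320,150,250))):
    d=env.snapshot(n);np.savez(f"pics/{n}1.npz",**d);o.append(cv2.resize(d["frame"][v0:v1,u0:u1,::-1],(400,400),interpolation=cv2.INTER_CUBIC))
cv2.imwrite("pics/v1.png",np.hstack(o))
E
```

```text
t 1.52 pos [441.1 293.1 159.7] yaw 73.53 zaxis [-0.0045 -0.0022 -1.    ] F [ 0.1 -0.1  0.1] T [ 0.04 -0.08  0.  ] w 59.7 g 0.0 q6 -0.74
shift [-0.003  -0.0016  0.0387]
```

View pics/v1.png

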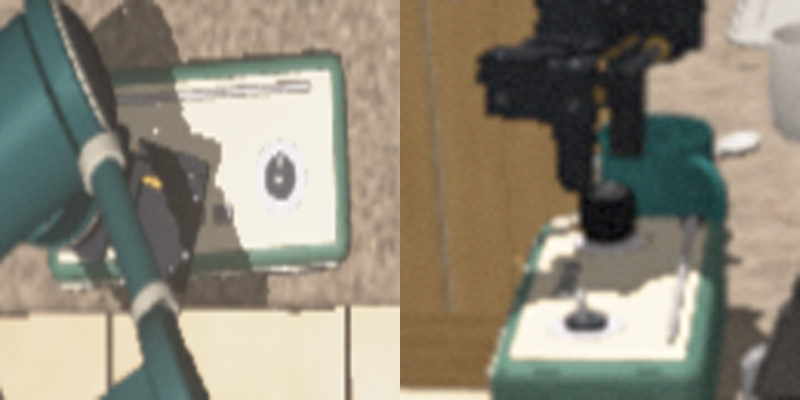

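The gripper is above the volume knob, with a finger on either side of it. The knob top is near (610,190) in the right-hand crop and the spindle is clear of the arm. Next I'll descend and close gently.

```bash
python3 -m handwheel '[0.06,-0.003,-0.0015,0.01,0,0,0, 0.06,0,0,0.01,0,0,0, 0.06,0,0,0.01,0,0,0, 0.06,0,0,0.009,0,0,0, 0.06,0,0,0,0,0,0, 0.06,0,0,0,0,0,0]' 6 >/dev/null
python3 to.py 443.4 290.7 121
python3 -m handwheel '[0.025,0,0,0,0,0,0, 0.025,0,0,0,0,0,0, 0.025,0,0,0,0,0,0, 0.025,0,0,0,0,0,0, 0.025,0,0,0,0,0,0]' 6 >/dev/null
python3 to.py 443.4 290.7 121
```

```text
t 2.12 pos [444.9 290.2 121.2] yaw 73.45 zaxis [-0.0021 -0.0012 -1.    ] F [0.3 0.2 0.4] T [-0.01  0.01 -0.01] w 59.7 g 0.0 q6 -0.75
shift [0.0016 0.0001 0.0002]
t 2.53 pos [446.1 291.1 122.9] yaw 73.45 zaxis [ 0.0011  0.001  -1.    ] F [-0.1  0.8  0.4] T [0.12 0.02 0.  ] w 35.7 g 6.0 q6 -0.75
shift [ 0.0025 -0.0011  0.0019]
```

```bash
python3 -m handwheel '[0.025,0,0,0,0,0,0, 0.025,0,0,0,0,0,-6, 0.025,0,0,0,0,0,-6, 0.025,0,0,0,0,0,-6, 0.025,0,0,0,0,0,-6, 0.025,0,0,0,0,0,-6, 0.025,0,0,0,0,0,-6, 0.025,0,0,0,0,0,-6, 0.025,0,0,0,0,0,-6, 0.025,0,0,0,0,0,0]' 20 >/dev/null
python3 to.py 443.4 290.7 121
python3 -m handwheel '[0.025,0,0,0,0,0,-2, 0.025,0,0,0,0,0,-2, 0.025,0,0,0,0,0,-2, 0.025,0,0,0,0,0,0, 0.025,0,0,0,0,0,0]' 20 >/dev/null
python3 to.py 443.4 290.7 121
python3 -m handwheel '[0.025,0,0,0,0,0,-2, 0.025,0,0,0,0,0,-2, 0.025,0,0,0,0,0,-2, 0.025,0,0,0,0,0,0, 0.025,0,0,0,0,0,0]' 20 >/dev/null
python3 to.py 443.4 290.7 121
```

```text
t 3.37 pos [445.9 292.7 122.9] yaw 121.67 zaxis [ 0.001  0.004 -1.   ] F [-1.1  8.5 -1.4] T [ 1.19  0.17 -0.04] w 35.7 g 20.0 q6 -1.59
shift [ 0.0032 -0.0004  0.0019]
t 3.78 pos [445.9 292.9 122.9] yaw 127.33 zaxis [ 8.0e-04  4.7e-03 -1.0e+00] F [-0.4  8.2 -1.2] T [ 1.23  0.13 -0.49] w 35.4 g 20.0 q6 -1.69
shift [ 0.0033 -0.0002  0.0019]
t 4.2 pos [446.1 293.4 123. ] yaw 133.33 zaxis [ 0.0013  0.0057 -1.    ] F [-0.1  9.7 -1.6] T [ 1.54  0.15 -0.38] w 35.4 g 20.0 q6 -1.8
shift [ 0.0038 -0.0001  0.0019]
```

```bash
python3 -m handwheel '[0.06,0,0,0,0,0,0, 0.06,0,0,0,0,0,0, 0.06,0,0,0,0,0,0, 0.06,0,0,-0.03,0,0,0, 0.06,0,0,-0.03,0,0,7, 0.06,0,0,-0.03,0,0,7, 0.06,0,0,0,0,0,7, 0.06,0,0,0,0,0,7, 0.06,0,0,0,0,0,7, 0.06,0,0,0,0,0,7]' 10 >/dev/null
python3 -m handwheel '[0.06,0,0,0,0,0,7, 0.06,0,0,0,0,0,7, 0.06,0,0,0,0,0,7, 0.06,0,0,0,0,0,0]' >/dev/null
python3 to.py 435.5 -209.5 120 70
```

```text
t 5.37 pos [445.6 290.2 212.2] yaw 70.27 zaxis [-3.e-04 -7.e-04 -1.e+00] F [-0.1  0.6 -0.3] T [-0.1  -0.01  0.  ] w 60.0 g 0.0 q6 -0.7
shift [-0.1592 -0.4737  0.0925]
wz 0.3
```

```bash
python3 -m handwheel '[0.06,-0.0122,-0.0365,0,0,0,0, 0.06,-0.0122,-0.0365,0,0,0,0, 0.06,-0.0122,-0.0365,0,0,0,0, 0.06,-0.0122,-0.0365,0,0,0,0, 0.06,-0.0122,-0.0365,0,0,0,0, 0.06,-0.0122,-0.0365,0,0,0,0, 0.06,-0.0122,-0.0365,0,0,0,0, 0.06,-0.0122,-0.0365,0,0,0,0, 0.06,-0.0122,-0.0365,0,0,0,0, 0.06,-0.0122,-0.0365,0,0,0,0]' >/dev/null
python3 -m handwheel '[0.06,-0.0122,-0.0365,0.03,0,0,0, 0.06,-0.0122,-0.0365,0.03,0,0,0, 0.06,-0.0122,-0.0365,0.03,0,0,0, 0.06,0,0,0,0,0,0, 0.06,0,0,0,0,0,0]' >/dev/null
python3 to.py 435.5 -209.5 60 70
python3 - <<'E'
from bench import env
import cv2,numpy as np
o=[]
for n,(u0,u1,v0,v1) in(("top",(215,255,280,320)),("side",(200,290,270,360))):
    d=env.snapshot(n);np.savez(f"pics/{n}2.npz",**d);o.append(cv2.resize(d["frame"][v0:v1,u0:u1,::-1],(400,400),interpolation=cv2.INTER_CUBIC))
cv2.imwrite("pics/v2.png",np.hstack(o))
E
```

```text
t 6.62 pos [ 434.9 -193.5  133.7] yaw 70.39 zaxis [-0.0042  0.0021 -1.    ] F [-0.3  0.1 -0.1] T [-0.01  0.01  0.01] w 60.0 g 0.0 q6 -1.7
shift [-0.0063 -0.0149  0.0737]
wz 0.4
```

View pics/v2.png

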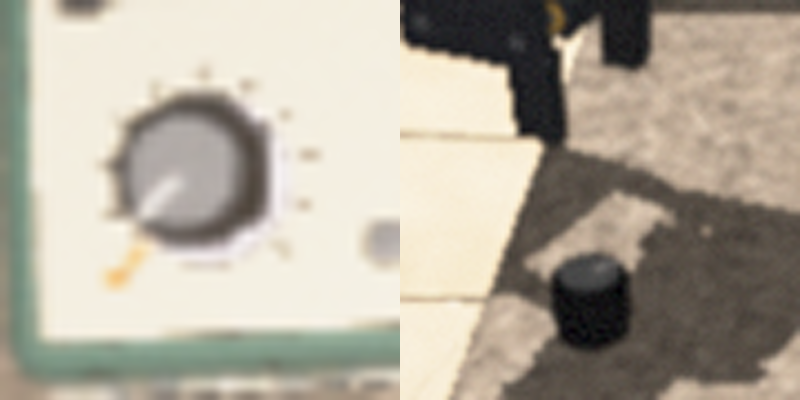

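The volume pointer now points toward the orange mark: the pointer tip is at (145,215) in the crop and the mark at (118,278). I'll check that numerically. The side crop shows the loose knob upright near (590,300).

```bash
python3 - <<'E'
from h import *
d=dict(np.load("pics/top2.npz"));f=d["frame"]
A=lambda v:np.degrees(np.arctan2(v[1],v[0]))
for k,z,off in((np.s_[298:304,228:236],127,(228,298)),):
    im=cv2.resize(f[k],None,fx=8,fy=8,interpolation=cv2.INTER_CUBIC)
    g=im.astype(int);m=(g.min(2)>190)
    print(f[k].mean(2).astype(int))
z=lambda u,v:[215+u/10-.5,280+v/10-.5]
a,b,c=plane(d,[z(143,218),z(180,180),z(184,168)],127)
print("line",A(a-b),"centre-tip",A(a-c))
p,q=plane(d,[z(116,280),z(143,245)],90);print("orange line",A(p-q))
E
python3 -m handwheel '[0.06,-0.006,-0.015,0.03,0,0,0, 0.06,0,0,0.03,0,0,0, 0.06,0,0,0.014,0,0,0, 0.06,0,0,0,0,0,0, 0.06,0,0,0,0,0,0]' >/dev/null
python3 to.py 435.5 -209.5 35 70
```

```text
[[154 171 187 218 214 187 172 174]
 [146 183 218 216 191 175 173 172]
 [142 211 217 192 175 172 169 171]
 [168 207 190 167 167 165 165 161]
 [194 144 119 125 135 131 124 107]
 [201 169 138 106 100  97  93  88]]
line 135.07859375695773 centre-tip 140.06057268252135
orange line 141.7771630041711
t 7.13 pos [ 437.8 -207.7   62.2] yaw 70.61 zaxis [ 1.e-04  1.e-04 -1.e+00] F [ 0.5 -0.2  0.1] T [ 0.01 -0.04  0.04] w 59.9 g 0.0 q6 -1.73
shift [ 0.0016 -0.0025  0.0272]
wz 0.6
```

```bash
python3 -m handwheel '[0.06,0.001,-0.002,0.014,0,0,0, 0.06,0,0,0.013,0,0,0, 0.06,0,0,0,0,0,0, 0.06,0,0,0,0,0,0, 0.06,0,0,0,0,0,0, 0.06,0,0,0,0,0,0]' 4 >/dev/null
python3 to.py 435.5 -209.5 35 70
python3 -m handwheel '[0.025,0,0,0,0,0,0, 0.025,0,0,0,0,0,0, 0.025,0,0,0,0,0,0, 0.025,0,0,0,0,0,0, 0.025,0,0,0,0,0,0]' 4 >/dev/null
python3 to.py 435.5 -209.5 35 70
```

```text
t 7.63 pos [ 437.1 -210.8   36.2] yaw 70.49 zaxis [ 0.0026 -0.0014 -1.    ] F [-0.4 -0.4 -0.1] T [ 0.01 -0.03 -0.01] w 59.9 g 0.0 q6 -1.73
shift [0.0019 0.0007 0.0012]
wz 0.5
t 8.05 pos [ 435.8 -210.5   34.7] yaw 70.45 zaxis [ 2.e-04 -0.e+00 -1.e+00] F [-0.1  0.7  2.1] T [0.06 0.02 0.01] w 35.6 g 4.0 q6 -1.73
shift [ 0.0006  0.0008 -0.0003]
wz 0.4
```

```bash
python3 -m handwheel '[0.06,0,0,0,0,0,0, 0.06,0,0,0,0,0,0, 0.06,0,0,0,0,0,6, 0.06,0,0,0,0,0,7, 0.06,0,0,0,0,0,7, 0.06,0,0,0,0,0,7, 0.06,0,0,0,0,0,7, 0.06,0,0,0,0,0,7, 0.06,0,0,0,0,0,7, 0.06,0,0,0,0,0,7]' 4 >/dev/null
python3 -m handwheel '[0.06,0,0,0,0,0,7, 0.06,0,0,0,0,0,7, 0.06,0,0,0,0,0,7, 0.06,0,0,0,0,0,7, 0.06,0,0,0,0,0,7, 0.06,0,0,0,0,0,0, 0.06,0,0,0,0,0,0, 0.06,0,0,0,0,0,0]' 4 >/dev/null
python3 to.py 435.5 -209.5 35 -20
python3 -m handwheel '[0.025,0,0,0,0,0,0, 0.025,0,0,0,0,0,0, 0.025,0,0,0,0,0,0, 0.025,0,0,0,0,0,0, 0.025,0,0,0,0,0,0]' 5 >/dev/null
python3 to.py 435.5 -209.5 35 -20
```

```text
t 9.55 pos [ 435.6 -210.4   34.4] yaw -19.37 zaxis [-2.e-04  1.e-04 -1.e+00] F [ 0.3 -0.3 -0.1] T [-0.1   0.09  0.03] w 60.2 g 0.0 q6 -0.16
shift [ 0.0008 -0.0004 -0.0006]
wz 0.6
t 9.97 pos [ 435.7 -210.4   34.5] yaw -19.52 zaxis [-0. -0. -1.] F [ 0.2 -0.1 -0.5] T [-0.03  0.08  0.06] w 35.5 g 5.0 q6 -0.16
shift [ 0.0008 -0.0005 -0.0005]
wz 0.5
```

```bash
python3 -m handwheel '[0.025,0,0,0,0,0,0, 0.025,0,0,0,0,0,0, 0.025,0,0,-0.03,0,0,0, 0.025,0,0,-0.035,0,0,4, 0.025,0,0,-0.035,0,0,6, 0.025,0,0,-0.035,0,0,6, 0.025,0,0,-0.03,0,0,6, 0.025,0,0,0,0,0,6, 0.025,0,0,0,0,0,6, 0.025,0,0,0,0,0,5.5]' 20 >/dev/null
python3 -m handwheel '[0.025,0,0,0,0,0,0]' >/dev/null
python3 to.py 449.5 151.5 200 -59.5
```

```text
t 10.88 pos [ 435.7 -210.4  199.8] yaw -59.17 zaxis [ 5.e-04 -3.e-04 -1.e+00] F [-0.5 -0.5 -1.4] T [-0.03  0.13  0.03] w 35.5 g 20.0 q6 0.53
shift [ 1.973e-01 -3.037e-01 -3.000e-04]
wz 0.3
```

```bash
python3 -m handwheel '[0.025,0.0219,-0.0337,0,0,0,0, 0.025,0.0219,-0.0337,0,0,0,0, 0.025,0.0219,-0.0337,0,0,0,0, 0.025,0.0219,-0.0337,0,0,0,0, 0.025,0.0219,-0.0337,0,0,0,0, 0.025,0.0219,-0.0337,0,0,0,0, 0.025,0.0219,-0.0337,0,0,0,0, 0.025,0.0219,-0.0337,0,0,0,0, 0.025,0.0219,-0.0337,0,0,0,0, 0.025,0,0,0,0,0,0]' >/dev/null
python3 -m handwheel '[0.025,0,0,0,0,0,0, 0.025,0,0,0,0,0,0, 0.025,0,0,0,0,0,0, 0.025,0,0,0,0,0,0]' >/dev/null
python3 to.py 449.5 151.5 155 -59.5
```

```text
t 12.05 pos [448.7 149.7 199.3] yaw -59.13 zaxis [-4.e-04 -4.e-04 -1.e+00] F [-0.2  0.3 -0.4] T [-0.1   0.12  0.02] w 34.9 g 20.0 q6 1.3
shift [ 0.0016 -0.0012  0.0443]
wz 0.4
```

Correct the offset, come down to just above the tip, and take a look.

```bash
python3 -m handwheel '[0.025,0.0016,-0.0012,0.02,0,0,0, 0.025,0,0,0.02,0,0,0, 0.025,0,0,0.004,0,0,0, 0.025,0,0,0,0,0,0, 0.025,0,0,0,0,0,0, 0.025,0,0,0,0,0,0, 0.025,0,0,0,0,0,0, 0.025,0,0,0,0,0,0]' >/dev/null
python3 to.py 449.5 151.5 155 -59.5
python3 - <<'E'
from bench import env
import cv2,numpy as np
o=[]
for n,(u0,u1,v0,v1) in(("top",(260,320,265,325)),("side",(245,305,175,235))):
    d=env.snapshot(n);np.savez(f"pics/{n}3.npz",**d);o.append(cv2.resize(d["frame"][v0:v1,u0:u1,::-1],(400,400),interpolation=cv2.INTER_CUBIC))
cv2.imwrite("pics/v3.png",np.hstack(o))
E
```

```text
t 12.72 pos [450.3 153.  156.6] yaw -59.06 zaxis [ 2.e-03  6.e-04 -1.e+00] F [-0.8  0.8 -0.4] T [-0.12  0.16 -0.01] w 35.2 g 20.0 q6 1.31
shift [-0.0015  0.0009  0.0016]
wz 0.4
```

View pics/v3.png

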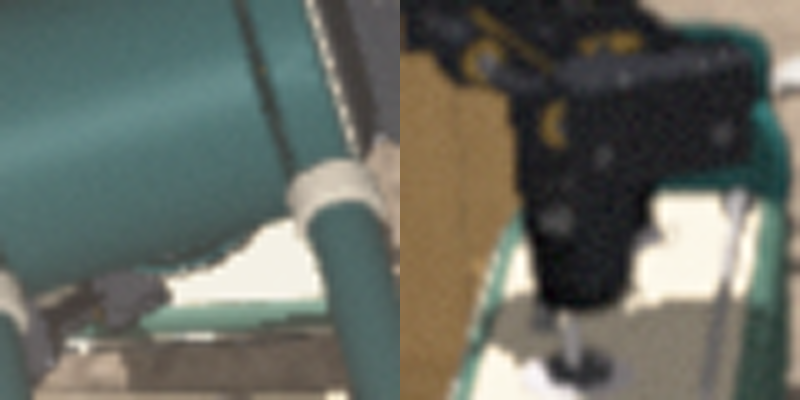

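The side crop shows the knob at x 540–635, just above the bare spindle, whose shaft is near (572,340). The collar is at (580,365). The knob may sit slightly to the right (+x) of the spindle, so I'll measure that offset.

Run:
```python
from h import *
d=dict(np.load("pics/side3.npz"));f=d["frame"];g=f.mean(2).astype(int)
print("cols 260..285")
for v in range(208,234):print(v,g[v,260:286])
d0=dict(np.load("pics/side0.npz"));g0=d0["frame"].mean(2).astype(int)
print("side0")
for v in range(222,233):print(v,g0[v,262:283])
C=[449.5,151.5,97]
def ring(c,r):
    t=np.linspace(0,2*np.pi,60);p=px(d,np.c_[c[0]+r*np.cos(t),c[1]+r*np.sin(t),0*t+c[2]]);return p.min(0).round(2),p.max(0).round(2),px(d,[c])[0].round(2)
print("collar pred",ring(C,13));print("knob bottom pred at tcp",ring([450.3,153,122],18),ring([449.5,151.5,122],18))
```

```text
cols 260..285
208 [113 114 112  65  19  29  55  72  73  72  59  41  36  32  28  35  31  31
  35  29  23  33  76 159 227 233]
209 [129 128 123  82  34  23  46  52  58  68  51  33  29  35  34  37  34  30
  30  31  38  63  93 132 198 227]
210 [139 139 137 115  56  15  18  30  38  39  39  32  29  33  37  27  30  28
  33  36  67  96 113 132 174 229]
211 [145 142 160 155  85  18  12  19  25  25  23  28  29  28  38  37  32  29
  32  46  83 124 154 176 203 227]
212 [143 162 205 206 120  38  18  22  21  19  16  25  37  34  29  27  32  33
  33  60 116 177 219 231 234 238]
213 [151 176 236 236 141  42  14  15  11  18  26  28  29  31  37  33  30  31
  33  73 158 227 243 244 242 242]
214 [157 193 244 242 150  50  17  20  18  21  24  27  31  30  34  29  37  31
  33  78 176 240 246 244 243 244]
215 [156 213 245 242 161  59  24  14  26  20  24  26  26  28  29  34  32  31
  33  85 185 243 245 243 243 243]
216 [168 222 245 241 182  81  19  19  19  24  28  33  30  35  36  31  30  29
  34  99 194 242 245 244 244 243]
217 [178 233 243 241 210 104  24  21  18  24  20  26  27  32  36  26  28  30
  42  94 1
[... 2370 characters left out ...]
44 239 209 161 129 129 123 106 116 138 162 202 235 244 243
 243 243 244]
229 [243 243 244 243 224 150 104 108 118 117  95  97 109 118 162 234 243 240
 243 244 243]
230 [244 244 244 241 215 122  77  92 100 101  95  86  82  80 145 236 244 240
 240 243 244]
231 [243 242 242 243 227 137  75  69  73  75  72  66  68  85 161 239 246 238
 232 240 243]
232 [241 235 240 243 238 189 134 115 113 112 109 114 125 160 213 240 242 234
 233 241 244]
collar pred (array([266.73, 226.1 ]), array([277.04, 230.32]), array([271.89, 228.2 ]))
knob bottom pred at tcp (array([264.66, 216.07]), array([279.03, 221.73]), array([271.85, 218.87])) (array([264.25, 216.29]), array([278.64, 221.97]), array([271.45, 219.1 ]))
```

```bash
python3 -m handwheel '[0.025,0,0,0,0,0,0, 0.025,0,0,0,0,0,0, 0.025,0,0,0,0,0,0]' >/dev/null; python3 to.py 449 151.2 150 -59.5;python3 -m handwheel '[0.025,0,0,0,0,0,0]' >/dev/null; python3 to.py 449 151.2 150 -59.5
```

```text
t 13.07 pos [449.5 153.  155.6] yaw -59.04 zaxis [ 1.e-04  0.e+00 -1.e+00] F [ 0.6 -0.4 -0.5] T [-0.05  0.16 -0.01] w 35.4 g 20.0 q6 1.31
shift [-0.0014  0.0013  0.0056]
wz 0.5
t 13.15 pos [449.4 153.  155.5] yaw -59.04 zaxis [-1.e-04 -0.e+00 -1.e+00] F [-0.1 -0.6  0.1] T [0.01 0.13 0.01] w 35.6 g 20.0 q6 1.31
shift [-0.0013  0.0013  0.0055]
wz 0.5
```

```bash
python3 -m handwheel '[0.025,-0.0013,0.0013,0.002,0,0,0, 0.025,0,0,0.002,0,0,0, 0.025,0,0,0.002,0,0,0, 0.025,0,0,0,0,0,0, 0.025,0,0,0,0,0,0, 0.025,0,0,0,0,0,0]' >/dev/null; python3 to.py 449 151.2 145 -59.5
python3 -m handwheel '[0.025,0,0,0.002,0,0,0, 0.025,0,0,0.002,0,0,0, 0.025,0,0,0.001,0,0,0, 0.025,0,0,0,0,0,0, 0.025,0,0,0,0,0,0]' >/dev/null; python3 to.py 449 151.2 145 -59.5
```

```text
t 13.65 pos [449.  151.1 149.4] yaw -59.05 zaxis [-2.e-04 -1.e-04 -1.e+00] F [-0.1  0.1  0.3] T [0.02 0.13 0.02] w 35.1 g 20.0 q6 1.3
shift [-0.     -0.0001  0.0044]
wz 0.5
t 14.07 pos [449.  151.1 144.3] yaw -59.05 zaxis [-3.e-04 -0.e+00 -1.e+00] F [-0.6  0.1  0.4] T [0.04 0.13 0.  ] w 35.1 g 20.0 q6 1.3
shift [ 0.0001 -0.     -0.0007]
wz 0.5
```

The knob is on the tip and meets no force, so I'll keep going down.

```bash
python3 -m handwheel '[0.025,0,0,0.0015,0,0,0, 0.025,0,0,0.0015,0,0,0, 0.025,0,0,0.0015,0,0,0, 0.025,0,0,0,0,0,0, 0.025,0,0,0,0,0,0]' >/dev/null; python3 to.py 449 151.2 132 -59.5
python3 -m handwheel '[0.025,0,0,0.0015,0,0,0, 0.025,0,0,0.0015,0,0,0, 0.025,0,0,0.0015,0,0,0, 0.025,0,0,0,0,0,0, 0.025,0,0,0,0,0,0]' >/dev/null; python3 to.py 449 151.2 132 -59.5
```

```text
t 14.48 pos [448.9 151.2 139.8] yaw -59.05 zaxis [-4.e-04  0.e+00 -1.e+00] F [-0.3  1.4 -0.4] T [0.1  0.2  0.02] w 35.3 g 20.0 q6 1.3
shift [ 0.0001 -0.      0.0078]
wz 0.4
t 14.9 pos [448.9 151.2 135.3] yaw -59.05 zaxis [-3.e-04  0.e+00 -1.e+00] F [-0.3  1.1 -1.5] T [ 0.17  0.2  -0.04] w 35.4 g 20.0 q6 1.3
shift [0.0001 0.     0.0033]
wz 0.5
```

```bash
python3 -m handwheel '[0.025,0,0,0.0015,0,0,0, 0.025,0,0,0.0015,0,0,0, 0.025,0,0,0,0,0,0, 0.025,0,0,0,0,0,0]' 30 >/dev/null; python3 to.py 449 151.2 131.5 -59.5
python3 -m handwheel '[0.025,0,0,0.001,0,0,0, 0.025,0,0,0.001,0,0,0, 0.025,0,0,0,0,0,0, 0.025,0,0,0,0,0,0]' 30 >/dev/null; python3 to.py 449 151.2 131.5 -59.5
python3 -m handwheel '[0.025,0,0,0.001,0,0,0, 0.025,0,0,0.001,0,0,0, 0.025,0,0,0,0,0,0, 0.025,0,0,0,0,0,0]' 30 >/dev/null; python3 to.py 449 151.2 131.5 -59.5
```

```text
t 15.23 pos [449.  151.2 132.3] yaw -59.05 zaxis [-2.e-04  0.e+00 -1.e+00] F [-0.6  1.7 -1. ] T [0.17 0.23 0.05] w 34.9 g 30.0 q6 1.3
shift [ 0.     -0.      0.0008]
wz 0.5
t 15.57 pos [449.2 151.2 130.9] yaw -59.05 zaxis [ 2.e-04  2.e-04 -1.e+00] F [-1.9  1.6  3.5] T [ 0.16  0.52 -0.02] w 35.1 g 30.0 q6 1.3
shift [-0.0002 -0.0001 -0.0006]
wz 0.5
t 15.9 pos [449.2 151.3 128.8] yaw -59.05 zaxis [ 3.e-04  2.e-04 -1.e+00] F [-3.2  1.   5.3] T [ 0.13  0.57 -0.04] w 34.8 g 30.0 q6 1.3
shift [-0.0002 -0.0001 -0.0027]
wz 0.5
```

```bash
python3 -m handwheel '[0.025,0,0,0.001,0,0,0, 0.025,0,0,0.001,0,0,0, 0.025,0,0,0.001,0,0,0, 0.025,0,0,0,0,0,0, 0.025,0,0,0,0,0,0]' 30 >/dev/null; python3 to.py 449 151.2 126 -59.5
python3 -m handwheel '[0.025,0,0,0.001,0,0,0, 0.025,0,0,0.001,0,0,0, 0.025,0,0,0,0,0,0, 0.025,0,0,0,0,0,0]' 30 >/dev/null; python3 to.py 449 151.2 126 -59.5
```

```text
t 16.32 pos [449.3 151.3 126.4] yaw -59.05 zaxis [ 4.e-04  2.e-04 -1.e+00] F [-3.6  0.5  9.8] T [ 0.15  0.8  -0.01] w 35.4 g 30.0 q6 1.3
shift [-0.0003 -0.0001  0.0004]
wz 0.5
t 16.65 pos [449.6 151.4 126.2] yaw -59.04 zaxis [ 6.e-04  3.e-04 -1.e+00] F [-9.   0.3 21. ] T [-0.02  1.51 -0.03] w 35.4 g 30.0 q6 1.3
shift [-0.0006 -0.0001  0.0002]
wz 0.5
```

```bash
python3 - <<'E'
from bench import env
import cv2,numpy as np
d=env.snapshot("side");cv2.imwrite("pics/v4.png",cv2.resize(d["frame"][180:250,240:320,::-1],(640,560),interpolation=cv2.INTER_CUBIC))
E
python3 to.py 449 151.2 126
```

```text
t 16.7 pos [449.6 151.4 126.2] yaw -59.04 zaxis [ 6.e-04  4.e-04 -1.e+00] F [-8.7  0.3 19.8] T [-0.03  1.54 -0.01] w 34.8 g 30.0 q6 1.3
shift [-0.0006 -0.0001  0.0002]
```

View pics/v4.png

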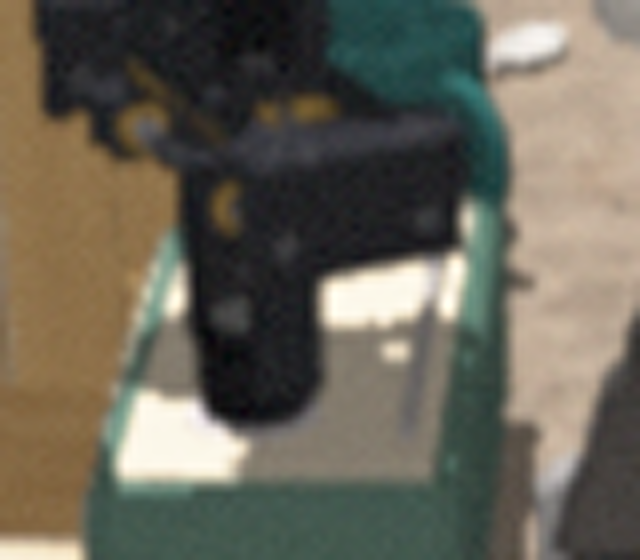

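The picture shows the knob fully down at about (260,410), with no spindle or collar gap visible and the fingers still gripping it. I'll hand the job in.

```bash
python3 -c "
from bench import env
print(env.close_job())"
```

```text
the job is handed in; nothing more can be done
None
```

I handed the job in at 16.7 s: the volume is at zero, and the power knob is fully home, pressed to the bottom of its travel and still gripped at 30 N. The hand-in call returned no verdict.

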